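Reset the tripped cut-out of a dry-block heater with a pen

TASK

The dry-block heater's over-temperature cut-out has tripped. Take the ball pen from the clipboard that lies on the worktop, push its end into the recessed reset button on the heater's front until the button snaps in and stays in, then lay the pen back down flat on that clipboard and let go. The button is for the pen only, not for the fingers; do not shift the bottle, the beaker or the timer beside the work.

Things in the scene. Friction and masses are not known exactly. Their poses are not given: they have to be found in the camera images.
- heater: White bench dry-block heater, fixed, 200 deep (its x) x 180 wide (its y) x 110 high; on top a tube block with four vials (up to 162 high, at least 60 behind the front). Origin: centre of its underside. Its front panel, 100 from the origin, faces its -x, roughly the robot; a display and keys are in the +y half, a black round guard neck with the reset button in the -y half.
- reset_mouth (a point): Centre of the open mouth of the round guard neck, 70 above the worktop, at x -120, y -45 in the heater's frame. The neck stands 20 out from the panel, 28 outside diameter, bore 19, bore level along the heater's x; the button is pressed along the heater's +x. The point's axes are the heater's.
- button_face (a point): Centre of the outer face of the steel reset button (13 diameter, inside the bore). 9 inside the mouth while tripped, 15 inside the mouth when reset. Moves with the button.
- reset_button (a joint): Travel of the reset button in m: 0 = tripped (standing out), 0.006 = reset (snapped in, end stop). Over-centre spring: it takes about 4 N to start the button moving, less as it goes in; past 3 mm it snaps to the end stop by itself and stays there, short of that it springs back out.
- log_clipboard: Clipboard with a log sheet lying flat and fixed on the worktop, 315 (its x) x 235 (its y), board 3 thick. Origin at the centre of its underside; z up.
- pen: Blue ball pen, loose, 10 to 17 g, a round barrel 10.4 in diameter and 132 long along its y axis; lies on the clipboard at the start. Origin at mid-length on the barrel's underside, the barrel's axis is 5.2 above it along the pen's z.
- pen_mid (a point): Middle of the pen, on the barrel's axis.
- pen_end_a (a point): Nib end of the pen, on its axis (pen y = -66). Either end may press the button.
- pen_end_b (a point): Other end of the pen, on its axis (pen y = +66).
- reagent_bottle: White screw-cap bottle, 52 diameter x 100 high, loose, a bystander. Origin under its centre.
- beaker: Small empty glass beaker, 52 diameter x 60 high, loose, a bystander. Origin under its centre.
- lab_timer: Square bench timer, 64 x 64 x 20 high, loose, a bystander. Origin under its centre.

How it is judged:
By the outcome, as a careful person would: the job done as asked, in the order asked, and still so for the second after the job is handed in, with the robot touching nothing.
It also fails if it takes over 51 s, if anything falls off the work surface, if the arm or the gripper's body presses on something with over 40 N, if the wrist force passes 120 N, or if a joint passes its speed limit or range.

ROBOT

A 6-joint arm with a two-finger parallel gripper is mounted at the origin on a cart in front of the work surface, level with it; the furniture and walls round the work are solid. World frame = base frame: x ahead of the robot, y to its left, z up, the work surface at z = 0. Lengths are in m, angles in rad, forces in N, time in s.
With the tool pointing down it reaches from about 0.35 to 0.775 m from the base axis. Payload 7.3 kg.
Tool frame: the origin (TCP) lies where the fingers leave the gripper's body, on its centre line; the fingertips stand 66 mm ahead of it and the grasp point (between the pads) lies 47 mm ahead of it (robot.tips_ahead is the distance from the TCP to the fingertips, in m); z points along the fingers, y is the line along which they close (so a half turn about z gives the same grasp; the last joint's range is limited). The gripper opens to 92 mm and grips with 3 to 60 N. Pads are 19 mm wide; open, the fingers measure 130 mm over their backs; the gripper's body (75 mm by 190 mm) begins 47 mm behind the grasp point.
Start: joints at [-1.272, 0.342, 1.524, -0, 1.275, -0.146], TCP at [0.226, -0.474, 0.292] pointing down, gripper open.
Joint ranges: [-2.53, 2.53], [-0.77, 2.02], [0.04, 2.7], [-1, 4.14], [0.28, 2.66], [-3.11, 3.11]. Speed limits (rad/s): [2.57, 2.57, 3.14, 3.14, 3.14, 3.14].

INTERFACE

Orientations are given as [roll, pitch, yaw] about the fixed x, y, z axes, in that order (R = Rz(yaw) Ry(pitch) Rx(roll)).
In Python, from cell import robot gives the robot as it stands.
- The arm moves only by the shell command python3 -m inch 'ROWS' [FORCE]. ROWS is a JSON object of lists of equal length, an entry for each row: "travel": the shift along the tool's x, y, z in mm, a list of three; "turn": the turn about the tool's z in units of 5 degrees (1.0 is 5 degrees); "claw": the closure, from -1 (fully open) to 1 (shut). A call has 1 to 12 rows; each row is the pose to reach, as a shift and turn from the pose commanded when the call began, along the tool's axes at that moment; what a row does not reach only later rows make up. A row lasts 1/10 s, in which the tool goes at most 50 mm and 8.59 degrees, less where a joint would pass 70% of its speed; a pose out of reach is approached as far as the arm can. A call with a gripper value outside its range is refused whole. The fingers move at their own pace and stop on an object; FORCE is the grip in N (left out, the last holds). Time passes only in rows, so rows that repeat a pose let the fingers close. It gives the time, the measured TCP pose, the force, the opening and the grip force at its end, in the units of the state.
- robot.observe(): the state, without advancing time (a new reading comes with each control period).
- robot.read_camera(name): name is "scene" or "top" or "wrist"; returns a dict with "pixels" (384x512x3 uint8, red, green, blue), "fx", "fy", "cx", "cy" (pixels), "cam_to_world" (4x4, takes a point from camera to world coordinates). Camera axes: x right, y down, z forward; pixel columns grow to the right and rows downward; lengths in m; the calibration is good to about 2 mm. A picture is of the moment at which its call begins. There is no depth.
- robot.hand_in(): hands the job in; it is judged then, once.
The state is a dict: "time": time; "qpos": joint angles; "qvel": joint speeds; "joint_efforts": joint torques, N m; "tool_pos": TCP position; "tool_rot": TCP orientation; "contact_force": force on the tool from outside, world axes, zero at the start; "torque": the same for the moment, N m; "opening": finger opening in m; "grip_force": force on a finger pad.
Only numpy, scipy, OpenCV 4.12 (cv2) and the standard library are available. Lean on these libraries where they do the work, as an engineer would, in place of code of your own. Each camera call takes 0.05 s, during which the arm holds its last target. There are 200 camera calls.

## Working session

There is one attempt and no reset: what is moved stays moved. The work goes in short steps, Python scripts to look and compute and a shell command to move; the robot and the scene stay as the last step left them, time stands still between calls to the robot, and variables do not carry over. Pictures are saved under pics/ and viewed, at most 10 in all, crops included, and the job is handed in when it is done.

```bash
ls; mkdir -p pics; python3 - <<'E'
from cell import robot
import cv2, pickle
d={}
for n in("scene","top","wrist"):
    c=robot.read_camera(n); d[n]=c
    cv2.imwrite(f"pics/{n}0.png",c["pixels"][:,:,::-1])
    print(n,c["fx"],c["cx"],c["cam_to_world"].round(3).tolist())
pickle.dump(d,open("c0.pkl","wb"))
print(robot.observe())
E
```

```text
pics
scene 385.7151134051478 258.45773840343884 [[-0.873, -0.308, 0.379, 0.188], [-0.489, 0.551, -0.676, 0.543], [-0.001, -0.776, -0.631, 0.732], [0.0, 0.0, 0.0, 1.0]]
top 460.96929163403 266.3414212321001 [[0.22, -0.933, 0.286, 0.259], [-0.975, -0.212, 0.059, -0.24], [0.005, -0.292, -0.956, 1.141], [0.0, 0.0, 0.0, 1.0]]
wrist 308.23565237532256 254.65206766590802 [[0.43, -0.872, -0.233, 0.288], [-0.903, -0.416, -0.109, -0.444], [-0.002, 0.257, -0.966, 0.384], [0.0, 0.0, 0.0, 1.0]]
{'time': 0.15, 'qpos': array([-1.27199303e+00,  3.42566536e-01,  1.52476500e+00, -1.36289748e-05,
        1.27539843e+00, -1.46017238e-01]), 'qvel': array([ 5.99069470e-05,  7.19145759e-04, -4.12106651e-03, -1.30330829e-03,
        3.23276819e-04,  1.46773594e-03]), 'joint_efforts': array([ 2.50158620e-03, -4.31468654e+01, -2.44352996e+01,  7.18489964e-02,
        5.37002971e-02, -6.88038494e-05]), 'tool_pos': array([ 0.22584978, -0.47369757,  0.29171394]), 'tool_rot': array([-3.14046554e+00, -1.52583529e-04,  4.44824426e-01]), 'contact_force': array([ 0.03624102,  0.56617797, -0.26746954]), 'torque': array([-0.02509773, -0.03225921, -0.02186624]), 'grip_force': 0.0, 'opening': 0.09172496965416098}
```

View pics/scene0.png

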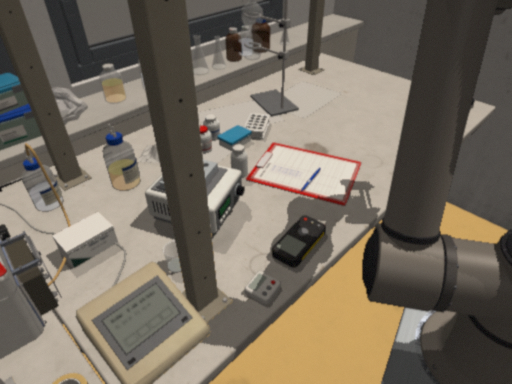

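View pics/top0.png

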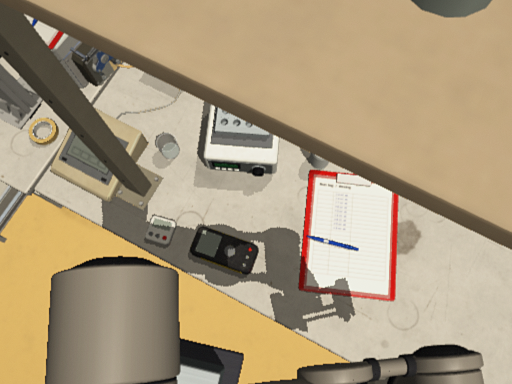

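The scene view shows the pen on the red clipboard, from (319,169) to (303,191). The heater is at (205,195), with its neck near (240,190). In the top view the pen runs (310,237)-(358,249), the neck is near (258,170), and an overhead shelf and posts stand near the work. Next I'll look at the wrist view and enlarged crops.

```bash
python3 - <<'E'
import pickle,cv2,numpy as np
d=pickle.load(open("c0.pkl","rb"))
g=lambda n,x,y,w,h,s:cv2.resize(d[n]["pixels"][y:y+h,x:x+w,::-1],None,fx=s,fy=s,interpolation=cv2.INTER_CUBIC)
a=g("scene",140,130,100*2,100,4)[:, :800][:300]
a=g("scene",210,135,160,75,5); b=g("top",200,90,160,40*2,5)
b=g("top",200,150,200,115,4)[:, :]
a=g("scene",140,140,200,90//2*2-60+45,4)
a=g("scene",200,145,130,75,6)
b=g("top",195,145,195,110,4)
W=780
a=cv2.resize(a,(W,int(a.shape[0]*W/a.shape[1]))); 
cv2.imwrite("pics/sc.png",a); cv2.imwrite("pics/tc.png",b)
E
```

```text
(no output)
```

View pics/sc.png

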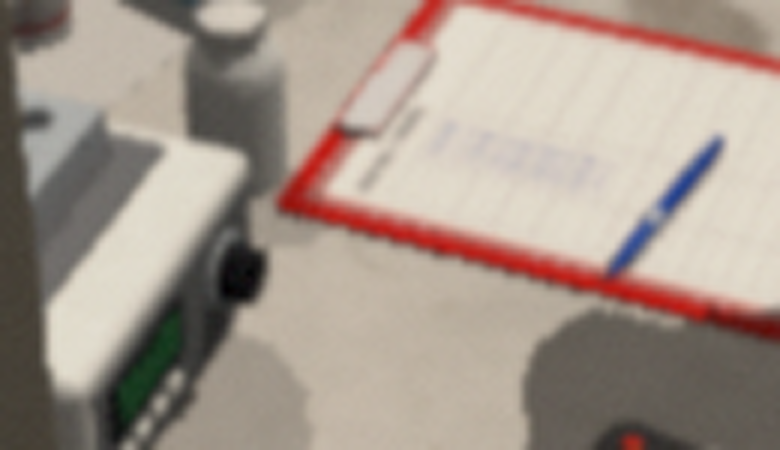

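View pics/tc.png

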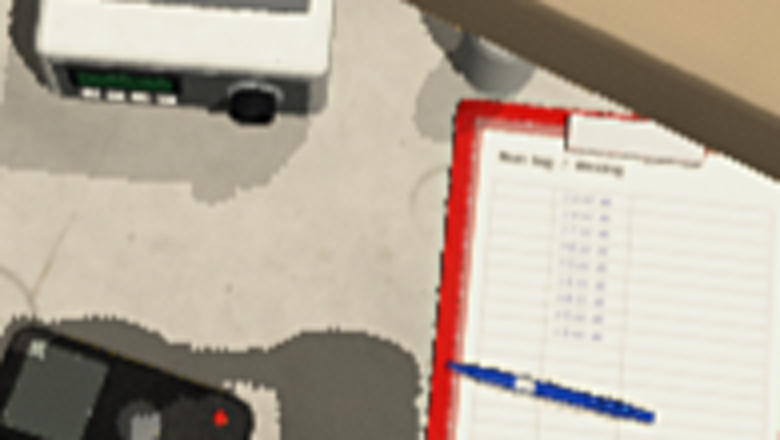

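View pics/wrist0.png

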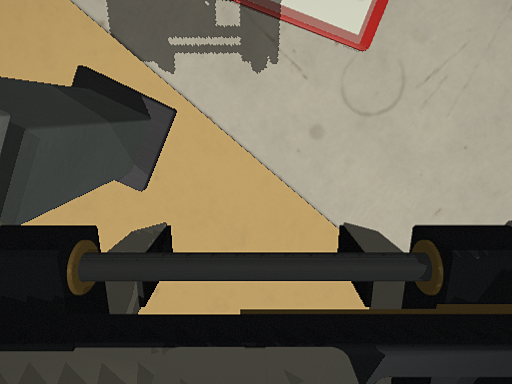

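The crops show these points:
- **Pen ends:** scene (302,190.3) and (320,168.3), top (307,236.5) and (358.3,249.3).
- **Neck mouth:** scene (241.3,190.3), top (258,171).
- **Bottle:** it stands behind, between the heater and the clipboard.

Next I'll triangulate these.

```bash
cat > h.py <<'E'
import numpy as np,cv2
def P(c):
    K=np.array([[c["fx"],0,c["cx"]],[0,c["fy"],c["cy"]],[0,0,1]]); return K@np.linalg.inv(c["cam_to_world"])[:3]
def tri(ca,a,cb,b):
    X=cv2.triangulatePoints(P(ca),P(cb),np.array(a,float).reshape(2,1),np.array(b,float).reshape(2,1)); return X[:3,0]/X[3,0]
def plane(c,p,z):
    r=c["cam_to_world"][:3,:3]@[(p[0]-c["cx"])/c["fx"],(p[1]-c["cy"])/c["fy"],1]; o=c["cam_to_world"][:3,3]
    return o+r*(z-o[2])/r[2]
def proj(c,X):
    q=P(c)@np.r_[X,1]; return q[:2]/q[2]
E
python3 - <<'E'
import pickle,numpy as np; from h import *
np.set_printoptions(precision=4,suppress=True)
d=pickle.load(open("c0.pkl","rb")); s,t=d["scene"],d["top"]
for n,a,b in [("nib",(302,190.3),(307,236.5)),("end",(320,168.3),(358.3,249.3)),("mouth",(241.3,190.3),(258,171))]:
    print(n,tri(s,a,t,b),"top@z",plane(t,b,.07 if n=="mouth" else .008),"scene@z",plane(s,a,.07 if n=="mouth" else .008))
T=lambda x,y:(195+x/4,145+y/4)
print("top front edge z.11",plane(t,T(45,60),.11),plane(t,T(328,78),.11))
print("clip left edge",plane(t,T(460,102),.003),plane(t,T(428,435),.003), "clip corners",plane(t,(306,290),.003),plane(t,(394,299),.003))
print("shelf edge if z=.6,.8",[plane(t,p,z) for p in((30,5),(300,125),(500,235)) for z in(.5,.8)])
print("timer/dmm/beaker/bottle",[plane(t,p,.02)[:2] for p in((160,230),(195,245),(257,255),(257,272),(167,145),(316,158))])
print("post base",plane(t,(140,190),0))
E
```

```text
nib [ 0.5105 -0.2934  0.0078] top@z [ 0.5116 -0.2931  0.008 ] scene@z [ 0.5087 -0.2931  0.008 ]
end [ 0.5069 -0.424   0.0071] top@z [ 0.5082 -0.4237  0.008 ] scene@z [ 0.5043 -0.4227  0.008 ]
mouth [ 0.6292 -0.141   0.0705] top@z [ 0.6322 -0.1402  0.07  ] scene@z [ 0.625  -0.1411  0.07  ]
top front edge z.11 [ 0.618 -0.017  0.11 ] [ 0.6444 -0.1844  0.11  ]
clip left edge [ 0.6873 -0.2667  0.003 ] [ 0.4672 -0.2898  0.003 ] clip corners [ 0.3826 -0.3168  0.003 ] [ 0.4086 -0.5286  0.003 ]
shelf edge if z=.6,.8 [array([0.6828, 0.254 , 0.5   ]), array([0.4844, 0.0229, 0.8   ]), array([ 0.5691, -0.2259,  0.5   ]), array([ 0.4238, -0.2324,  0.8   ]), array([ 0.4647, -0.537 ,  0.5   ]), array([ 0.3683, -0.398 ,  0.8   ])]
timer/dmm/beaker/bottle [array([0.4442, 0.0665]), array([ 0.4271, -0.0281]), array([ 0.4368, -0.1823]), array([ 0.3965, -0.1917]), array([0.6672, 0.1137]), array([ 0.7183, -0.2748])]
post base [0.5377 0.1527 0.    ]
```

```bash
python3 -m inch '{"travel":[[294,40,100],[294,40,100],[294,40,100],[294,40,100],[294,40,100],[294,40,100],[294,40,100],[294,40,100],[294,40,100],[294,40,100],[294,40,100]],"turn":[-12.6,-12.6,-12.6,-12.6,-12.6,-12.6,-12.6,-12.6,-12.6,-12.6,-12.6],"claw":[0,0,0,0,0,0,0,0,0,0,0]}' 20
python3 - <<'E'
from cell import robot
import cv2, pickle; from h import *
c=robot.read_camera("wrist"); pickle.dump(c,open("c1.pkl","wb")); im=c["pixels"]
cv2.imwrite("pics/w1.png",im[:,:,::-1])
t=pickle.load(open("c0.pkl","rb"))["top"]
print([(z,proj(t,[.538,.153,z]).round()) for z in(0,.3,.5,.6,.7,.8)])
print(c["cam_to_world"].round(3).tolist())
E
```

```text
time: 1.25
tool_pos: [0.5081, -0.3839, 0.1924]
tool_rot: [3.141, 0.0, 1.542]
contact_force: [0.2, 0.1, 0.2]
opening: 0.0457
grip_force: 0.0
[(0, array([140., 190.])), (0.3, array([101., 144.])), (0.5, array([57., 93.])), (0.6, array([25., 56.])), (0.7, array([-18.,   5.])), (0.8, array([-81., -68.]))]
[[1.0, -0.028, -0.007, 0.51], [-0.029, -0.966, -0.257, -0.315], [0.0, 0.257, -0.966, 0.285], [0.0, 0.0, 0.0, 1.0]]
```

View pics/w1.png

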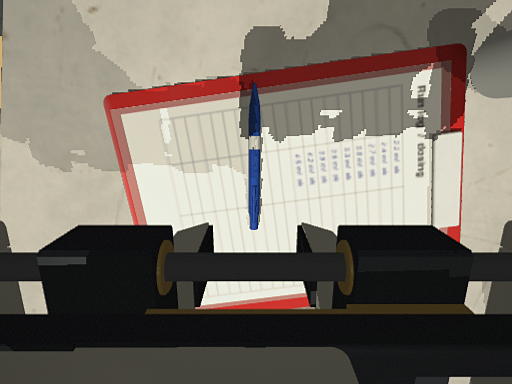

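The wrist view shows the pen from its nib at (255,83) to its end at (254,229), centred between the fingers. I'll work out its pose, and the clipboard's left edge too.

```bash
python3 - <<'E'
import pickle; from h import *
c=pickle.load(open("c1.pkl","rb")); t=pickle.load(open("c0.pkl","rb"))
hsv=cv2.cvtColor(c["pixels"],cv2.COLOR_RGB2HSV)
m=cv2.inRange(hsv,(105,120,40),(130,255,255)); m[:, :230]=0; m[:,285:]=0; m[240:]=0
y,x=np.nonzero(m); v=cv2.fitLine(np.c_[x,y].astype(np.float32),cv2.DIST_L2,0,.01,.01).ravel(); print(y.min(),y.max(),v)
f=lambda yy:(v[2]+(yy-v[3])*v[0]/v[1],yy)
a,b=f(y.min()),f(y.max()+1)
A,B=plane(c,a,.0082),plane(c,b,.0082); print(A,B,np.linalg.norm(A-B),np.degrees(np.arctan2(*(A-B)[[1,0]])))
print("tri nib,end w/ top",tri(c,a,t["top"],(307,236.5)),tri(c,b,t["top"],(358.3,249.3)))
print("clip corners",plane(c,(106,96),.003),plane(c,(464,46),.003))
E
```

```text
83 229 [ 5.9754057e-03 -9.9998212e-01  2.5395827e+02  1.6024567e+02]
[ 0.51083487 -0.29149934  0.0082    ] [ 0.50617591 -0.42443919  0.0082    ] 0.13302145781813765 87.99285898901397
tri nib,end w/ top [ 0.51044312 -0.29257325  0.01412294] [ 0.50663507 -0.42253908  0.01407877]
clip corners [ 0.3811904  -0.29807218  0.003     ] [ 0.68740208 -0.26676359  0.003     ]
```

```bash
python3 -m inch '{"travel":[[0,0,50],[0,0,95],[0,0,112],[0,0,121],[0,0,121],[0,0,121]],"turn":[0,0,0,0,0,0],"claw":[0,0,0,0,0,0]}' 20
```

```text
time: 1.9
tool_pos: [0.509, -0.3843, 0.0724]
tool_rot: [3.14, 0.002, 1.544]
contact_force: [-0.2, 0.8, -0.4]
opening: 0.0455
grip_force: 0.0
```

```bash
python3 -m inch '{"travel":[[0,0,1.5],[0,0,1.5],[0,0,1.5],[0,0,1.5],[0,0,1.5],[0,0,1.5],[0,0,1.5],[0,0,1.5],[0,0,1.5],[0,0,1.5],[0,0,1.5]],"turn":[0,0,0,0,0,0,0,0,0,0,0],"claw":[0,0,1,1,1,1,1,1,1,1,1]}' 20
```

```text
time: 3.0
tool_pos: [0.5085, -0.3835, 0.0697]
tool_rot: [3.142, 0.0, 1.544]
contact_force: [-0.4, -1.0, 0.1]
opening: 0.0097
grip_force: 20.0
```

```bash
python3 -m inch '{"travel":[[0,0,-40],[0,0,-90],[20,0,-130],[60,0,-130],[110,3,-130],[160,5,-130],[200,5,-130],[226,5,-130],[226,5,-130],[226,5,-130],[226,5,-130],[226,5,-130]],"turn":[0,0,1.6,3.2,4.8,6.4,8.0,9.6,11.2,12.8,14.4,15.9],"claw":[1,1,1,1,1,1,1,1,1,1,1,1]}'
python3 -m inch '{"travel":[[0,0,0],[0,0,0],[0,0,0]],"turn":[0,0,0],"claw":[1,1,1]}'
python3 - <<'E'
from cell import robot
import cv2, pickle
c=robot.read_camera("wrist"); pickle.dump(c,open("c2.pkl","wb"))
cv2.imwrite("pics/w2.png",cv2.resize(c["pixels"][:,:,::-1],(800,600),interpolation=cv2.INTER_CUBIC))
E
```

```text
time: 4.2
tool_pos: [0.5195, -0.1576, 0.1998]
tool_rot: [3.141, -0.0, 0.151]
contact_force: [0.1, 0.2, 0.2]
opening: 0.0095
grip_force: 20.0
time: 4.5
tool_pos: [0.5195, -0.1578, 0.1997]
tool_rot: [3.141, 0.0, 0.159]
contact_force: [0.2, -0.4, -0.3]
opening: 0.0098
grip_force: 20.0
```

View pics/w2.png

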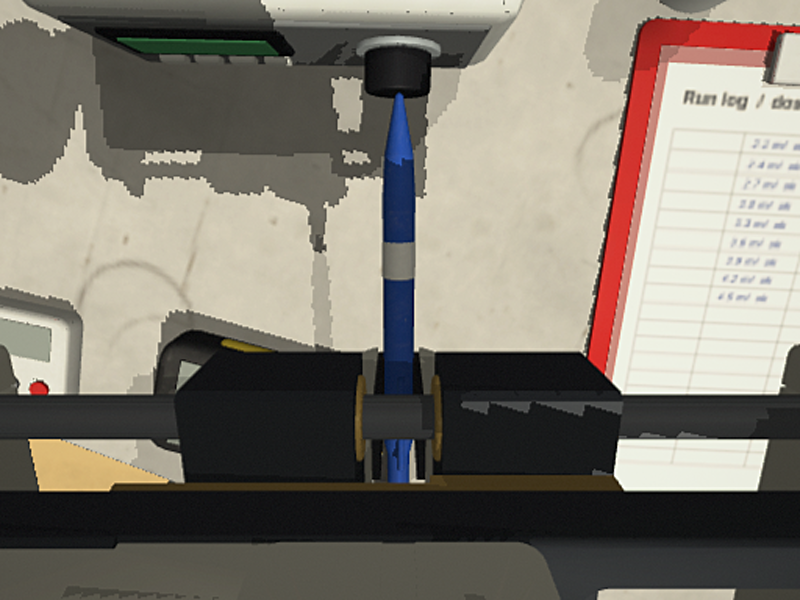

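The wrist view (at 1.5625x) shows the neck mouth centred near (398,87) and the pen nib at (399,94), held straight in the grip. The display's top edge runs (97,28)-(293,35). From these I'll compute the mouth position and the heater's yaw.

```bash
python3 - <<'E'
import pickle; from h import *
np.set_printoptions(precision=4,suppress=True)
c=pickle.load(open("c2.pkl","rb")); d=pickle.load(open("c0.pkl","rb"))
q=lambda x,y:(x/1.5625,y/1.5625)
M=plane(c,q(398,87),.07); print("mouth",M,"tri top",tri(c,q(398,87),d["top"],(258,171)),"tri scene",tri(c,q(398,87),d["scene"],(241.3,190.3)))
for z in(.08,.09,.1):
  a,b=plane(c,q(97,28),z),plane(c,q(293,35),z); v=a-b; print("yaw",np.degrees(np.arctan2(-v[0],v[1])))
a,b=plane(c,q(135,53),.08),plane(c,q(292,62),.08); v=a-b; print("yaw keys",np.degrees(np.arctan2(-v[0],v[1])))
cr=c["cam_to_world"]; print("cam yaw",np.degrees(np.arctan2(cr[1,0],cr[0,0]))+90)
zp=.1997-.0615
N=plane(c,q(399,94),zp);T=plane(c,q(398,280),zp);print("nib",N,"penyaw",np.degrees(np.arctan2(*(N-T)[[1,0]])))
g=cv2.cvtColor(c["pixels"],cv2.COLOR_RGB2GRAY)
# neck side edges
for r in(33,37,41,45,49,53,57): 
  k=np.nonzero(g[r,225:285]<45)[0]; print(r,k.min()+225 if len(k) else None,k.max()+225 if len(k) else None,end="; ")
E
```

```text
mouth [ 0.6234 -0.1412  0.07  ] tri top [ 0.6169 -0.1436  0.1134] tri scene [ 0.6241 -0.1408  0.0705]
yaw 7.267771880206494
yaw 7.267771880206506
yaw 7.267771880206518
yaw keys 6.110605425324185
cam yaw 9.12212630048694
nib [ 0.6106 -0.1436  0.1382] penyaw 8.823963620117611
33 225 273; 37 225 284; 41 225 284; 45 233 275; 49 233 274; 53 233 274; 57 234 274;
```

```bash
python3 -m inch '{"travel":[[-9,-3,0],[-9,-3,30],[-9,-3,60],[-9,-3,68],[-9,-3,68],[-9,-3,68],[-9,-3,68]],"turn":[0.3,0.3,0.3,0.3,0.3,0.3,0.3],"claw":[1,1,1,1,1,1,1]}'
python3 - <<'E'
from cell import robot
import cv2, pickle, numpy as np
c=robot.read_camera("wrist");s=robot.read_camera("scene"); pickle.dump((c,s),open("c3.pkl","wb"))
a=cv2.resize(c["pixels"][0:140,160:360,::-1],None,fx=4,fy=4,interpolation=cv2.INTER_CUBIC)[:300]
a=cv2.resize(c["pixels"][0:110,180:340,::-1],(436,300),interpolation=cv2.INTER_CUBIC)
b=cv2.resize(s["pixels"][165:225,215:295,::-1],(400,300),interpolation=cv2.INTER_CUBIC)
b=np.pad(b,((0,0),(0,36),(0,0)))
cv2.imwrite("pics/m3.png",np.vstack([a,b]))
E
```

```text
time: 5.25
tool_pos: [0.5108, -0.1565, 0.1331]
tool_rot: [3.14, -0.002, 0.131]
contact_force: [0.6, -0.2, 0.7]
opening: 0.0094
grip_force: 20.0
```

View pics/m3.png

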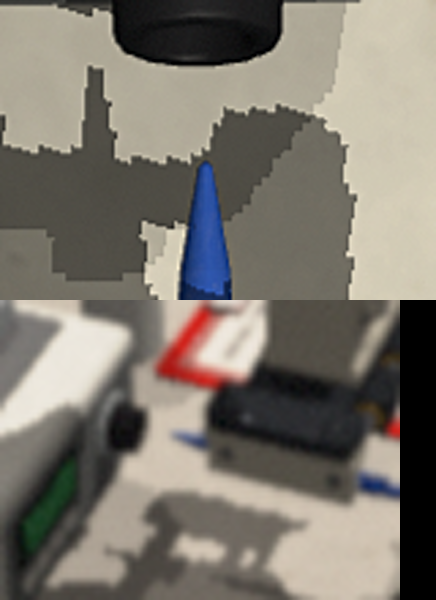

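In the wrist crop the nib is at (205,162) and the neck spans 115-282, centred at 198. In the scene crop the pen's line extends to the neck's centre near (130,425), so the height fits.

```bash
python3 - <<'E'
import pickle; from h import *
np.set_printoptions(precision=4,suppress=True)
c,s=pickle.load(open("c3.pkl","rb"))
w=lambda x,y:(180+x/2.725,y/2.7273); q=lambda x,y:(215+x/5,165+(y-300)/5)
print("nib",tri(c,w(205,162),s,q(172,435)),plane(c,w(205,162),.0716))
print("mouth",tri(c,w(198.5,33),s,q(131,425)),plane(c,w(198.5,33),.07))
E
```

```text
nib [ 0.6025 -0.1452  0.0703] [ 0.6029 -0.1449  0.0716]
mouth [ 0.6236 -0.1407  0.0714] [ 0.6226 -0.1412  0.07  ]
```

```bash
python3 -m inch '{"travel":[[0,-1.2,1],[10,-1.2,1],[18,-1.2,1],[22,-1.2,1],[25,-1.2,1],[27,-1.2,1],[27,-1.2,1],[27,-1.2,1]],"turn":[0,0,0,0,0,0,0,0],"claw":[1,1,1,1,1,1,1,1]}' 30
```

```text
time: 6.15
tool_pos: [0.5366, -0.1515, 0.1306]
tool_rot: [-3.142, 0.0, 0.131]
contact_force: [0.6, -0.2, -0.9]
opening: 0.0093
grip_force: 30.0
```

```bash
for i in 1; do python3 -m inch '{"travel":[[2,0,0],[4,0,0],[4,0,0],[4,0,0]],"turn":[0,0,0,0],"claw":[1,1,1,1]}'; done
python3 -m inch '{"travel":[[1.5,0,0],[1.5,0,0],[1.5,0,0]],"turn":[0,0,0],"claw":[1,1,1]}'
python3 -m inch '{"travel":[[1.5,0,0],[1.5,0,0],[1.5,0,0]],"turn":[0,0,0],"claw":[1,1,1]}'
```

```text
time: 6.55
tool_pos: [0.541, -0.151, 0.1308]
tool_rot: [3.141, -0.001, 0.131]
contact_force: [-0.5, 0.4, -0.6]
opening: 0.0095
grip_force: 30.0
time: 6.85
tool_pos: [0.5423, -0.1508, 0.1308]
tool_rot: [3.141, -0.0, 0.131]
contact_force: [0.5, -1.0, -0.3]
opening: 0.0092
grip_force: 30.0
time: 7.15
tool_pos: [0.5434, -0.1505, 0.1306]
tool_rot: [-3.141, 0.001, 0.131]
contact_force: [-1.6, -0.1, 0.4]
opening: 0.0093
grip_force: 30.0
```

```bash
python3 -m inch '{"travel":[[1.5,0,0],[1.5,0,0],[1.5,0,0]],"turn":[0,0,0],"claw":[1,1,1]}' | grep -E "pos|force"
python3 -m inch '{"travel":[[1.5,0,0],[1.5,0,0],[1.5,0,0]],"turn":[0,0,0],"claw":[1,1,1]}'| grep -E "pos|force"
python3 -m inch '{"travel":[[1.5,0,0],[1.5,0,0],[1.5,0,0]],"turn":[0,0,0],"claw":[1,1,1]}'| grep -E "pos|force"
```

```text
tool_pos: [0.5437, -0.1503, 0.1301]
contact_force: [-5.7, -1.0, 0.1]
grip_force: 30.0
tool_pos: [0.544, -0.15, 0.1296]
contact_force: [-11.4, -1.7, 0.7]
grip_force: 30.0
tool_pos: [0.5443, -0.1497, 0.1292]
contact_force: [-14.4, -2.8, 1.4]
grip_force: 30.0
```

The force profile fits a snap: no force at 0.541, then a hard stop from 0.5434 (about 6 mm past first contact at roughly 0.5375) that held at 14 N. Next I'll back straight out, lift, and check the pen in the grip.

```bash
python3 -m inch '{"travel":[[-8,0,0],[-20,0,0],[-40,0,0],[-45,0,0],[-45,0,0],[-45,0,-40],[-45,0,-70],[-45,0,-70],[-45,0,-70]],"turn":[0,0,0,0,0,0,0,0,0],"claw":[1,1,1,1,1,1,1,1,1]}' 20
python3 - <<'E'
from cell import robot
import cv2, pickle, numpy as np
c=robot.read_camera("wrist");s=robot.read_camera("scene"); t=robot.read_camera("top");pickle.dump((c,s,t),open("c4.pkl","wb"))
a=cv2.resize(c["pixels"][0:160,140:380,::-1],(450,300),interpolation=cv2.INTER_CUBIC)
b=cv2.resize(s["pixels"][150:225,215:315,::-1],(400,300),interpolation=cv2.INTER_CUBIC)
e=cv2.resize(t["pixels"][110:260,160:360,::-1],(400,300),interpolation=cv2.INTER_CUBIC)
cv2.imwrite("pics/m4.png",np.vstack([np.pad(a,((0,0),(0,350),(0,0))),np.hstack([b,e])]))
E
```

```text
time: 8.95
tool_pos: [0.5045, -0.1559, 0.2013]
tool_rot: [3.14, -0.002, 0.131]
contact_force: [-1.0, -0.2, -1.1]
opening: 0.0092
grip_force: 20.0
```

View pics/m4.png

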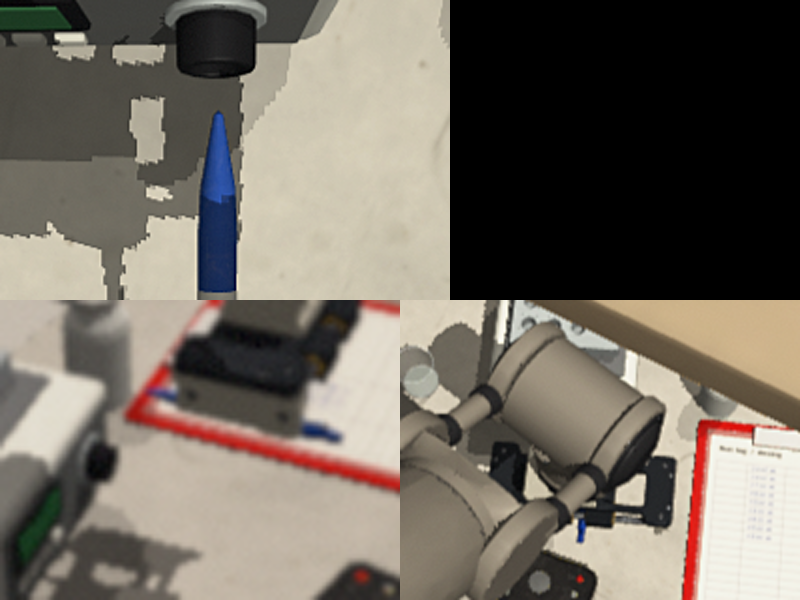

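The wrist crop shows the nib at (219,113), the same place relative to the tool as before, so it hasn't slipped. The bottle is where it was. Next I'll carry the pen back over the clipboard, a little further inboard.

```bash
python3 -m inch '{"travel":[[-31,45,0],[-31,90,0],[-31,135,0],[-31,180,0],[-31,220,0],[-31,250,0],[-31,262,0],[-31,262,0],[-31,262,0],[-31,262,0],[-31,262,0],[-31,262,0]],"turn":[-1.6,-3.2,-4.8,-6.4,-8,-9.6,-11.2,-12.8,-14.4,-16.2,-16.2,-16.2],"claw":[1,1,1,1,1,1,1,1,1,1,1,1]}'
python3 -m inch '{"travel":[[0,0,45],[0,0,90],[0,0,115],[0,0,123],[0,0,127],[0,0,127],[0,0,127],[0,0,127]],"turn":[0,0,0,0,0,0,0,0],"claw":[1,1,1,1,1,1,1,1]}'
```

```text
time: 10.3
tool_pos: [0.5068, -0.4194, 0.1997]
tool_rot: [-3.141, -0.001, 1.541]
contact_force: [0.5, 0.3, 0.4]
opening: 0.0093
grip_force: 20.0
time: 11.1
tool_pos: [0.5075, -0.4202, 0.0754]
tool_rot: [3.14, 0.002, 1.544]
contact_force: [-0.5, 0.5, -0.5]
opening: 0.01
grip_force: 20.0
```

```bash
python3 -m inch '{"travel":[[0,0,2],[0,0,3.5],[0,0,3.5],[0,0,3.5]],"turn":[0,0,0,0],"claw":[1,1,1,1]}' 5
python3 -m inch '{"travel":[[0,0,0.8],[0,0,1],[0,0,1],[0,0,1]],"turn":[0,0,0,0],"claw":[1,1,1,1]}' 5
```

```text
time: 11.5
tool_pos: [0.5069, -0.4196, 0.0702]
tool_rot: [-3.142, 0.0, 1.544]
contact_force: [-0.3, 0.6, -0.5]
opening: 0.0103
grip_force: 5.0
time: 11.9
tool_pos: [0.507, -0.4197, 0.0696]
tool_rot: [3.141, 0.0, 1.544]
contact_force: [-1.1, 0.6, 4.3]
opening: 0.0101
grip_force: 5.0
```

Contact at 4 N means the pen is resting on the board. I'll open gently, then rise.

```bash
python3 -m inch '{"travel":[[0,0,-0.3],[0,0,-0.3],[0,0,-0.3],[0,0,-0.3],[0,0,-0.3],[0,0,-0.3],[0,0,-0.3],[0,0,-30],[0,0,-75],[0,0,-120],[0,0,-120],[0,0,-120]],"turn":[0,0,0,0,0,0,0,0,0,0,0,0],"claw":[0.7,0.6,0.4,0.3,0.2,0.2,0.2,0.2,0.2,0.2,0.2,0.2]}'
python3 -m inch '{"travel":[[-45,0,-20],[-60,0,-20],[-60,0,-20],[-60,0,-20]],"turn":[0,0,0,0],"claw":[0,0,0,0]}'
python3 - <<'E'
from cell import robot
import cv2, numpy as np
c=robot.read_camera("wrist");s=robot.read_camera("scene"); t=robot.read_camera("top")
r=lambda p:cv2.resize(p[:,:,::-1],(400,300),interpolation=cv2.INTER_CUBIC)
cv2.imwrite("pics/m5.png",np.vstack([np.hstack([r(c["pixels"]),r(s["pixels"])]),np.hstack([r(t["pixels"]),r(s["pixels"][130:220,210:330])])]))
E
```

```text
time: 13.1
tool_pos: [0.5072, -0.4199, 0.1907]
tool_rot: [3.139, 0.002, 1.544]
contact_force: [-0.4, 0.8, -0.5]
opening: 0.0367
grip_force: 0.0
time: 13.5
tool_pos: [0.5048, -0.4788, 0.207]
tool_rot: [-3.139, -0.003, 1.544]
contact_force: [0.4, -0.1, -1.0]
opening: 0.0459
grip_force: 0.0
```

View pics/m5.png

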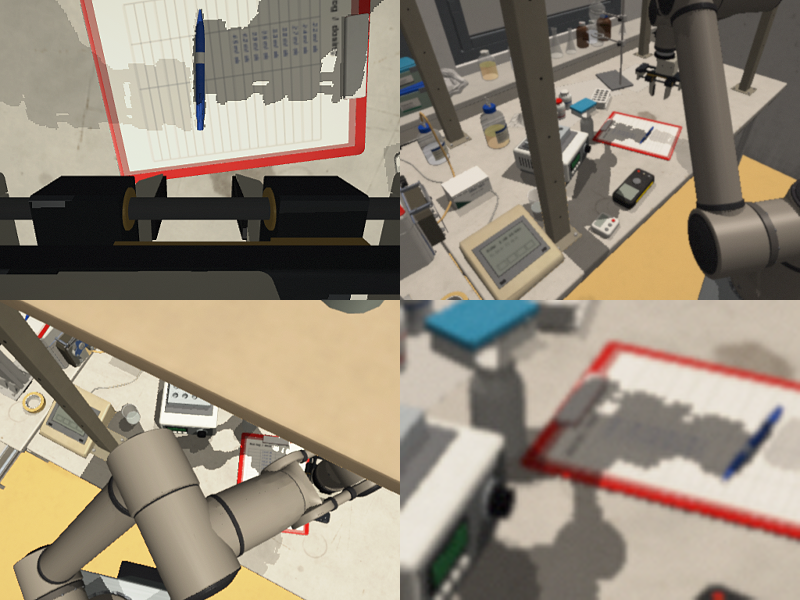

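The pen lies flat and free on the sheet, wrist panel (200,10)-(200,130), the gripper is clear, and the bottle, beaker and timer haven't moved. I'm handing in.

```bash
python3 -c "
from cell import robot
print(robot.hand_in())"
```

```text
the job is handed in; nothing more can be done
None
```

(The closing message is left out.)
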